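# Set a compound-angle table to its marks and load the block

### The job

Set the tilting table of the blue angle stand for the next drilling job: swivel and tilt it by its black ball knob until each red pointer stands over its green mark. Then lay the wood block flat on the tilted table, long way up the slope and about midway across, with its lower end flush against the fence, and let go with both pointers still on their marks. Leave the other things on the bench where they are.

Things in the scene. Friction and masses are not known exactly. Their poses are not given: they have to be found in the camera images.
- angle_stand: Fixed blue round base (diameter 224, 24 high; sizes in mm) on the bench. Origin: centre of its underside, at bench height; its z axis is the swivel axis. On it a silver turntable (diameter 176, top 39 above the bench) carries a steel tilting table 133 long, 112 wide, 12 thick.
- turntable (a joint): Swivel angle of turntable and table about the vertical, rad, positive counter-clockwise from above; at 0 the table slopes down towards the base's -x (low edge and fence on that side, knob on +x). Range -1 to 1. Stiff: about 0.5 N m of friction (about 5 N at the knob); stays where it is left.
- table (a joint): Tilt of the table, rad: 0 level, grows as the knob end rises; 0 to 0.8. The level hinge line lies 58 above the bench and 60 from the swivel axis, on the fence side (turntable x = -60). Stiff: 1.0 N m of friction plus the table's weight (about 7 N upwards at the knob); stays where it is left.
- swivel_index (a joint): Where the green swivel mark stands on the base's ring: the wanted value of joint turntable, rad, same zero and sense. Cannot be pushed.
- tilt_index (a joint): Where the green tilt marks stand: the wanted value of joint table, rad, same zero and sense. Cannot be pushed. They sit on two thin steel arcs (tilt scales, radius 100 about the hinge, 66 either side of the table's middle, ending 41 deg above level).
- ball_knob (a point): Centre of the black ball knob (diameter 26) on a rod (diameter 10) beyond the high end of the table, 48 from its edge; 173 from the hinge line in the table's mid plane, so 113 from the swivel axis when level. The handle for both motions: pinch it from above.
- fence (a point): Point on the table's top face at the middle of the fence's inner face. Axes of the table: x up the slope away from the fence, y along the fence, z out of the table's face. It lies 6 above the hinge line, square to the table. The fence stands 16 above the face and is 112 long; free face 125 up the slope.
- swivel_pointer (a point): Tip of the red pointer of the turntable, on the fence side, 110 from the swivel axis; axes of the turntable.
- swivel_mark (a point): Middle of the green mark on the base's ring (14.5 long round the ring, about 4 deg either side), 102 from the swivel axis; its x axis is parallel to swivel_pointer's when set right.
- tilt_pointer (a point): Red fin on the table's +y side (there is a twin on the -y side) where it crosses the arc, 100 from the hinge; axes of the table.
- tilt_mark (a point): Middle of the green sleeve on the +y arc (twin on the -y arc), 14.5 long along the arc (about 4 deg either side), 100 from the hinge; its x axis is parallel to tilt_pointer's when set right.
- wood_block: Loose plain wood block with visible grain, 45 (x) x 90 (y, long) x 35 (z) mm, lying flat on the bench. Origin: centre of its underside. Either end may meet the fence.
- sander: Bystander: plain brown sanding block, 59 x 101 x 31 mm, with rounded top; not the work piece. Origin: centre of its underside.
- measure: Bystander: yellow tape measure, 41 x 86 x 66 mm. Origin: centre of its underside.
- spanner: Bystander: steel combination spanner, 37 x 198 x 8 mm, long along its y. Origin: centre of its underside.
There are look-alikes about, which are no part of the job. Leave any pink or turquoise look-alike of the wood_block alone.

How it is judged (in metres and radians):
On the way:
1. both red pointers are on their green marks (within 0.07 rad) before the block comes on the table (angle between the x axis of swivel_pointer and the x axis of swivel_mark, either way round below 0.07 rad and angle between the x axis of tilt_pointer and the x axis of tilt_mark, either way round below 0.07 rad and distance between wood_block and fence above 0.12 m), for 0.2 s.
At the end, for the whole second after the job is handed in: Swivel and tilt within 0.07 rad of their green marks; block at rest flat on the table (4 mm, 0.06 rad), long way up the slope within 0.1 rad, its middle 40 to 50 mm from the fence and within 25 mm of midway across; table and turntable still (angle between the x axis of swivel_pointer and the x axis of swivel_mark, either way round below 0.07 rad and angle between the x axis of tilt_pointer and the x axis of tilt_mark, either way round below 0.07 rad and x of wood_block in the frame of fence between 0.04 and 0.05 m and y of wood_block in the frame of fence between -0.025 and 0.025 m and z of wood_block in the frame of fence between -0.004 and 0.004 m and angle between the z axis of wood_block and the z axis of fence, either way round below 0.06 rad and angle between the y axis of wood_block and the x axis of fence, either way round below 0.1 rad and linear speed of wood_block below 0.01 m/s and velocity of joint turntable between -0.02 and 0.02 rad/s and velocity of joint table between -0.02 and 0.02 rad/s); the robot touches nothing.
It fails at once if sanding block, tape measure or spanner shifted by more than 30 mm (distance of any of sander, measure, spanner from where it was at the start of the episode above 0.03 m).
It also fails if it takes over 53 s, if anything falls off the work surface, if the arm or the gripper's body presses on something with over 40 N, if the wrist force passes 120 N, or if a joint passes its speed limit or range.

### The arm

A 6-joint arm with a two-finger parallel gripper is mounted at the origin on a cart in front of the work surface, level with it; the furniture and walls round the work are solid. World frame = base frame: x ahead of the robot, y to its left, z up, the work surface at z = 0. Lengths are in mm, angles in rad, forces in N, time in s.
With the tool pointing down it reaches from about 300 to 950 mm from the base axis. Payload 3.1 kg.
Tool frame: the origin (TCP) lies at the very end of the fingers, on their centre line; the grasp point (between the pads) lies 19 mm behind it; z points along the fingers, y is the line along which they close (so a half turn about z gives the same grasp; the last joint's range is limited). The gripper opens to 85 mm and grips with 20 to 120 N. Pads are 22 mm wide; open, the fingers measure 114 mm over their backs; the gripper's body (76 mm by 85 mm) begins 54 mm behind the grasp point. The pads swing forward as they close: fully open they stand 13 mm farther back than shut.
Start: joints at [-1.364, 0.308, 1.634, -0, 1.2, -0.07], TCP at [170.772, -601.223, 231.272] pointing down, gripper open.
Joint ranges: [-3.06, 3.06], [-0.79, 1.96], [0.05, 2.63], [-1.19, 4.34], [0.05, 2.64], [-2.94, 2.94]. Speed limits (rad/s): [2.79, 2.79, 3.14, 3.14, 3.14, 3.14].

### API

Orientations are given as a 3x3 rotation matrix whose columns are the frame's x, y, z axes.
In Python, from workcell import telemetry, grab_frame, camera_params, r, spot_in gives the robot as it stands. The module is installed in compiled form; this text tells all that it offers.
- The arm moves only by the shell command python3 -m inch [OPENING] [FORCE], which reads ROWS from standard input. ROWS is a JSON object whose key "offsets" holds a list of rows, 1 to 20 of them, each of 6 numbers: dx, dy, dz in shares of the most that a row can go, 1 being 50 mm, then a rotation vector rx, ry, rz in normalised numbers (1 is 2 pi rad); each row shifts and turns the commanded pose from where the row before left it, along the tool's axes as they then stand; what a row does not reach is not made up. A row lasts 1/10 s, in which the tool goes at most 50 mm and 0.15 rad, less where a joint would pass 70% of its speed; a pose out of reach is approached as far as the arm can. OPENING is the finger opening in mm, set as the command begins (- or left out keeps the last). The fingers move at their own pace and stop on an object; FORCE is the grip in N (left out, the last holds). Time passes only in rows, so rows that do not move let the fingers close. It prints the time, the measured TCP pose, the force, the opening and the grip force at its end. No shift or turn number may pass 1 either way. Input that does not fit is refused with a message, and nothing moves.
- telemetry.read_state(): the state, without advancing time (a new reading comes with each control period).
- grab_frame(name): name is "side" or "top" or "wrist"; returns the picture (420x560x3 uint8, red, green, blue); there is no depth.
- camera_params(name): a dict with "vfov" (degrees; the focal length in pixels is half the picture's height over the tangent of half this angle, whatever the lens; pixels are square), "cx", "cy" (the principal point, pixels), "rvec" (rotation vector, rad) and "tvec" (3), from world to camera coordinates, as OpenCV has them. Camera axes: x right, y down, z forward; pixel columns grow to the right and rows downward; lengths in mm; the calibration is good to about 2 mm. A picture is of the moment at which its call begins: read the wrist's pose just before it. camera_params takes no time and is no camera call; for the wrist camera it gives the pose at the moment of the call.
- r.job_done(): hands the job in; it is judged then, once.
Trained networks look in the newest picture that a camera, given by its name, has taken for a name from the list of things; names that differ only in an ending like _2 or _b are one class to them, and where a whole thing is asked for, a point or a joint stands for the part that bears it (a point fixed in the world has none). Each returns a list of dicts, best first, with "score" (0 to 1); they miss things now and then, are a little off and sometimes report something else, mostly with a low value. They report only what shows in the picture. A call takes as long as a camera call. They do not tell look-alikes from the thing itself.
- spot_in(target, camera): "extent" ([centre column, centre row, width, height] in pixels, round what is visible of it).
The state is a dict: "t": time; "qpos": joint angles; "dq": joint speeds; "effort": joint torques, N m; "ee_pos": TCP position; "tool_rot": TCP orientation; "force": force on the tool from outside, world axes, zero at the start; "moment": the same for the moment, N m; "width": finger opening in mm; "grasp_force": force on a finger pad.
Only numpy, scipy, OpenCV 4.12 (cv2) and the standard library are available. Lean on these libraries where they do the work, as an engineer would, in place of code of your own. Each camera call takes 0.05 s, during which the arm holds its last target. There are 200 camera calls.

## Working session

There is one attempt and no reset: what is moved stays moved. The work goes in short steps, Python scripts to look and compute and a shell command to move; the robot and the scene stay as the last step left them, time stands still between calls to the robot, and variables do not carry over. Pictures are saved under pics/ and viewed, at most 10 in all, crops included, and the job is handed in when it is done.

```bash
mkdir -p pics; python3 - <<'E'
from workcell import telemetry, grab_frame, camera_params, spot_in
import cv2
for c in ("top","side"):
    im=grab_frame(c); cv2.imwrite(f"pics/{c}0.png",im[:,:,::-1]); print(c,camera_params(c))
    for n in ("angle_stand","wood_block","ball_knob","swivel_pointer","swivel_mark","tilt_pointer","tilt_mark","sander","measure","spanner","fence"):
        print(n,[(round(d["score"],2),[round(float(v)) for v in d["extent"]]) for d in spot_in(n,c)][:4])
s=telemetry.read_state(); print(s["t"],s["ee_pos"],s["tool_rot"])
E
```

```text
top {'vfov': 53.46890190631233, 'cx': 277.6356195046631, 'cy': 208.7519908755314, 'rvec': array([ 2.13535268, -2.14201174,  0.19022853]), 'tvec': array([  -8.23372764,  550.21470956, 1050.31667129])}
angle_stand [(0.6, [261, 211, 84, 91])]
wood_block [(0.89, [339, 141, 27, 33]), (0.84, [402, 225, 38, 35]), (0.7, [335, 232, 33, 38]), (0.67, [364, 186, 35, 32])]
ball_knob [(0.73, [170, 147, 37, 21]), (0.66, [263, 203, 66, 77])]
swivel_pointer [(0.51, [260, 253, 7, 7])]
swivel_mark [(0.41, [257, 254, 8, 11]), (0.37, [260, 209, 84, 90]), (0.21, [259, 208, 66, 84])]
tilt_pointer [(0.55, [263, 204, 58, 75]), (0.22, [260, 208, 68, 80])]
tilt_mark [(0.45, [364, 187, 39, 31])]
sander [(0.66, [166, 236, 46, 36]), (0.29, [258, 253, 9, 8])]
measure [(0.56, [170, 147, 33, 21]), (0.44, [254, 280, 78, 20])]
spanner [(0.95, [255, 281, 76, 16])]
fence [(0.67, [265, 204, 60, 73])]
side {'vfov': 52.87445988901518, 'cx': 275.6870204596202, 'cy': 201.2965819322441, 'rvec': array([ 2.17940486, -0.12086308,  0.04097858]), 'tvec': array([-563.34656625,  110.30201761, 1229.83843192])}
angle_stand [(0.62, [268, 210, 79, 73]), (0.33, [243, 174, 25, 24])]
wood_block [(0.89, [266, 315, 34, 39]), (0.89, [256, 259, 36, 34]), (0.88, [307, 276, 29, 32]), (0.78, [346, 252, 36, 31])]
ball_knob [(0.59, [273, 204, 70, 31])]
swivel_pointer [(0.87, [272, 201, 72, 57])]
swivel_mark []
tilt_pointer [(0.79, [274, 204, 67, 35]), (0.16, [273, 200, 73, 59])]
tilt_mark []
sander [(0.82, [241, 174, 25, 23]), (0.21, [271, 204, 70, 33])]
measure [(0.71, [274, 202, 68, 32]), (0.65, [312, 165, 17, 27])]
spanner [(0.67, [205, 220, 14, 39])]
fence [(0.68, [274, 203, 65, 31])]
1.2 [ 170.76685182 -601.24214368  231.28896546] [[ 9.61939985e-01  2.73260801e-01 -1.52732271e-05]
 [ 2.73260800e-01 -9.61939985e-01 -2.55046234e-05]
 [-2.16613416e-05  2.03603428e-05 -1.00000000e+00]]
```

```bash
python3 - <<'E'
import cv2,numpy as np
t=cv2.imread("pics/top0.png");s=cv2.imread("pics/side0.png")
cv2.imwrite("pics/a.png",cv2.resize(t[110:310,150:430],(800,571),interpolation=cv2.INTER_CUBIC))
cv2.imwrite("pics/b.png",cv2.resize(s[150:350,180:400],(660,600),interpolation=cv2.INTER_CUBIC))
E
```

```text
(no output)
```

View pics/a.png

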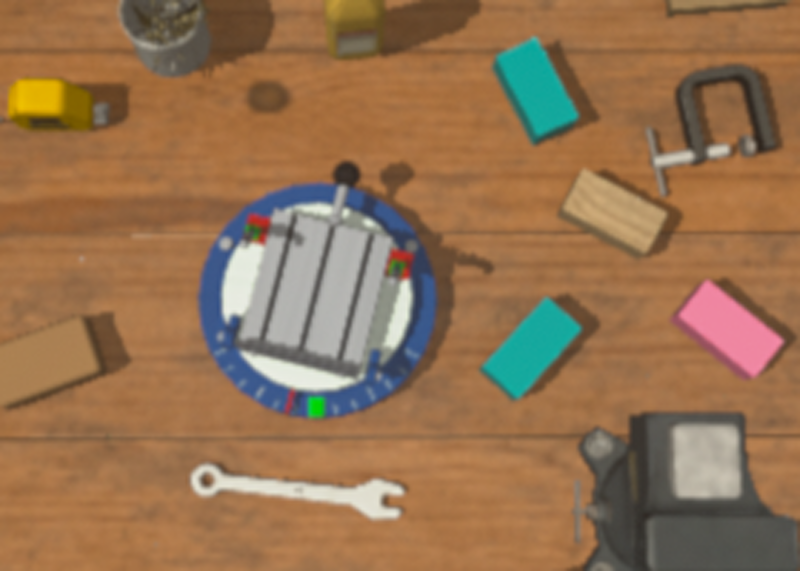

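View pics/b.png

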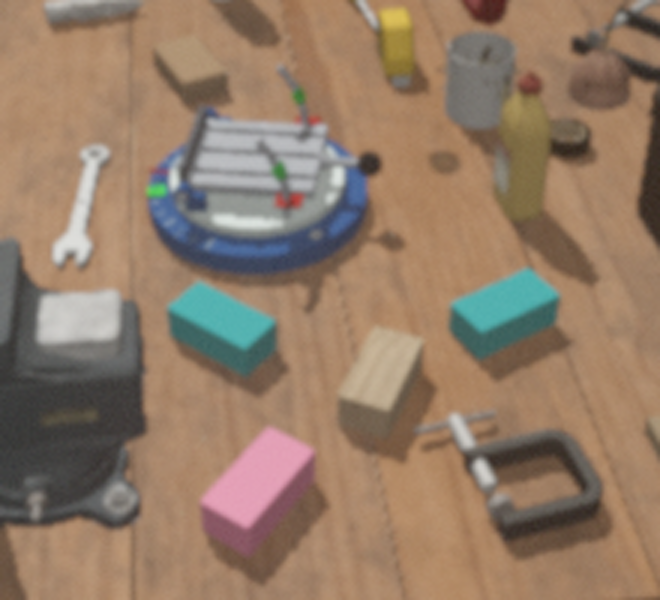

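```bash
cat > h.py <<'E'
import cv2,numpy as np
from scipy.optimize import least_squares
def proj(P,c):
    f=210/np.tan(np.radians(c["vfov"]/2)); X=cv2.Rodrigues(np.array(c["rvec"],float))[0]@np.atleast_2d(P).T+np.array(c["tvec"],float)[:,None]
    return np.stack([f*X[0]/X[2]+c["cx"],f*X[1]/X[2]+c["cy"]],1)
def ray(uv,c,z):
    f=210/np.tan(np.radians(c["vfov"]/2)); R=cv2.Rodrigues(np.array(c["rvec"],float))[0]; t=np.array(c["tvec"],float)
    o=-R.T@t; d=R.T@np.array([(uv[0]-c["cx"])/f,(uv[1]-c["cy"])/f,1]); return o+d*(z-o[2])/d[2]
def blobs(im,box,amin=4):
    x0,y0,x1,y1=box; a=im[y0:y1,x0:x1].astype(int); r,g,b=a[...,0],a[...,1],a[...,2]; out={}
    for n,m in dict(red=(r>g+70)&(r>b+70),green=(g>r+40)&(g>b+40),black=(a.max(2)<50)).items():
        k,_,st,ce=cv2.connectedComponentsWithStats(m.astype(np.uint8))
        out[n]=[(round(ce[i][0]+x0,1),round(ce[i][1]+y0,1),int(st[i][4])) for i in range(1,k) if st[i][4]>=amin]
    return out
# p: cx,cy,yaw of turntable,tilt,azimuth of swivel mark (same zero as yaw),tilt mark
def model(p):
    cx,cy,y,t,ys,tm=p
    def T(v,a):return np.array([cx+v[0]*np.cos(a)-v[1]*np.sin(a),cy+v[0]*np.sin(a)+v[1]*np.cos(a),v[2]])
    h=lambda r,a,s:T([-60+r*np.cos(a),s,58+r*np.sin(a)],y)
    return dict(knob=h(173,t,0),sp=T([-110,0,28],y),sm=T([-102,0,25],ys),tmL=h(100,tm,66),tmR=h(100,tm,-66),tpL=h(100,t,66),tpR=h(100,t,-66),
      fL=h(0,t,56),fR=h(0,t,-56),c=T([0,0,24],0))
E
python3 - <<'E'
import cv2
from h import *
from workcell import camera_params
for c,b in(("top",(215,160,305,262)),("side",(225,160,310,245))):
    print(c,blobs(cv2.imread(f"pics/{c}0.png")[:,:,::-1],b,3))
t=cv2.imread("pics/top0.png");s=cv2.imread("pics/side0.png")
a=cv2.resize(t[160:210,340:390],(400,400),interpolation=cv2.INTER_CUBIC)
b=cv2.resize(s[250:300,282:332],(400,400),interpolation=cv2.INTER_CUBIC)
cv2.imwrite("pics/wood.png",np.hstack([a,b]))
E
```

```text
top {'red': [(np.float64(240.3), np.float64(187.0), 24), (np.float64(241.4), np.float64(192.9), 8), (np.float64(289.9), np.float64(199.3), 23), (np.float64(291.6), np.float64(205.7), 7), (np.float64(251.3), np.float64(249.5), 6)], 'green': [(np.float64(287.3), np.float64(202.3), 3), (np.float64(260.4), np.float64(252.1), 41)], 'black': []}
side {'red': [(np.float64(284.0), np.float64(189.5), 6), (np.float64(278.3), np.float64(216.1), 12), (np.float64(273.4), np.float64(217.2), 5)], 'green': [(np.float64(279.5), np.float64(182.0), 4), (np.float64(272.7), np.float64(206.7), 9), (np.float64(231.5), np.float64(213.3), 19)], 'black': []}
```

View pics/wood.png

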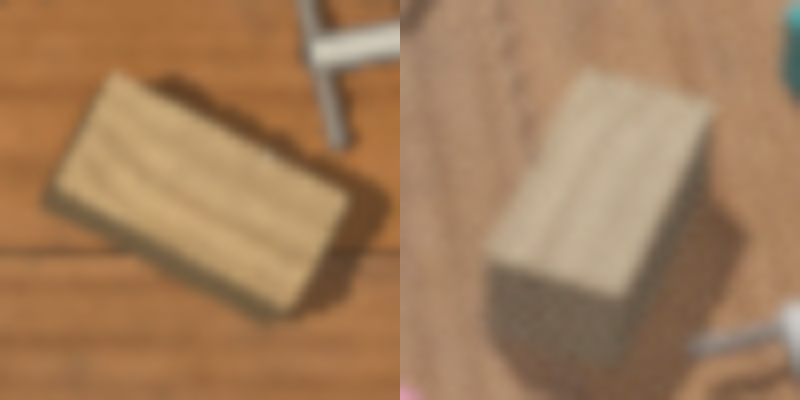

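The wood block is the grained, tan one: top (364,186), side (307,276). The turquoise ones (top 339,141 and 335,232) and the pink one (402,225) are decoys. The knob is at top (270.8,170.6), side (303,204).

```bash
cat > meas.py <<'E'
from h import *
def fit(ob,cams,p0=None):
    def res(p):
        m=model(p); return np.concatenate([proj(m[k],cams[c])[0]-np.array(uv) for c,k,uv in ob])
    best=None
    for y0 in ([p0[2]] if p0 is not None else [-.5,0,.5]):
        q=least_squares(res,p0 if p0 is not None else [600,0,y0,.2,y0,.5],loss="soft_l1")
        if best is None or q.cost<best.cost: best=q
    r=res(best.x).reshape(-1,2)
    return best.x,[(c,k,r[i].round(1).tolist()) for i,(c,k,_) in enumerate(ob)]
E
python3 - <<'E'
from meas import *
from workcell import camera_params
C={c:camera_params(c) for c in("top","side")}
for n,uv in dict(cen=(261,211),pt=(251.5,250)).items(): print(n,ray(uv,C["top"],24))
c0=ray((261,211),C["top"],24)
ob=[("top","knob",(270.8,170.6)),("side","knob",(303.3,204)),("top","sm",(260.4,252.1)),("side","sm",(231.5,213.3)),("top","sp",(251.6,250.5)),
("side","tmL",(279.5,182)),("side","tmR",(272.7,206.7)),("top","tmR",(288.5,203))]
p,r=fit(ob,C,[c0[0],c0[1],-.2,.2,-.0,.4]); print(p.round(3)); [print(x) for x in r]
m=model(p); print({k:v.round(0) for k,v in m.items()})
for c in C: print(c,{k:proj(v,C[c])[0].round(1) for k,v in m.items()})
tc=np.array([(113,70),(350,195),(290,312),(54,190)])/8-.5+.06+[340,160]
sc=np.array([(185,68),(312,102),(225,298),(88,255)])/8-.44+[282,250]
loc=np.array([[-22.5,-45],[-22.5,45],[22.5,45],[22.5,-45]])
for c,q in(("top",tc),("side",sc)):
    P=np.array([ray(u,C[c],35)[:2] for u in q]); print(c,P.mean(0).round(1),np.linalg.norm(np.roll(P,-1,0)-P,axis=1).round(1), [round(float(np.degrees(np.arctan2(*(v[::-1])))),1) for v in (np.roll(P,-1,0)-P)])
E
```

```text
cen [547.92349197  34.43784624  24.        ]
pt [443.72601705  59.21065104  24.        ]
[ 5.40145e+02  3.41490e+01 -2.39000e-01  2.70000e-02 -2.10000e-02
  3.64000e-01]
('top', 'knob', [0.2, -0.2])
('side', 'knob', [-0.1, 0.1])
('top', 'sm', [-0.2, -0.0])
('side', 'sm', [0.7, 0.5])
('top', 'sp', [-0.6, 3.4])
('side', 'tmL', [-0.2, -0.3])
('side', 'tmR', [0.5, 0.1])
('top', 'tmR', [0.4, -0.1])
{'knob': array([650.,   7.,  63.]), 'sp': array([433.,  60.,  28.]), 'sm': array([438.,  36.,  25.]), 'tmL': array([588.,  90.,  94.]), 'tmR': array([557., -38.,  94.]), 'tpL': array([595.,  89.,  61.]), 'tpR': array([563., -39.,  61.]), 'fL': array([495., 103.,  58.]), 'fR': array([469.,  -6.,  58.]), 'c': array([540.,  34.,  24.])}
top {'knob': array([271. , 170.4]), 'sp': array([251. , 253.9]), 'sm': array([260.2, 252.1]), 'tmL': array([238.1, 190.9]), 'tmR': array([288.9, 202.9]), 'tpL': array([239.8, 191.1]), 'tpR': array([289. , 202.8]), 'fL': array([234. , 229.2]), 'fR': array([276.3, 239.3]), 'c': array([261.1, 213.9])}
side {'knob': array([303.2, 204.1]), 'sp': array([230.4, 208.5]), 'sm': array([232.2, 213.8]), 'tmL': array([279.3, 181.7]), 'tmR': array([273.2, 206.8]), 'tpL': array([281.5, 190.8]), 'tpR': array([275.7, 216.3]), 'fL': array([249.3, 191.3]), 'fR': array([242.1, 212.6]), 'c': array([265.8, 212. ])}
top [ 620.5 -244.7] [89.6 45.7 88.3 46.7] [-119.0, 151.2, 61.7, -27.1]
side [ 620.6 -244.2] [43.1 90.9 44.5 89.6] [-28.5, -117.5, 149.8, 61.7]
```

The rows are not in the units I measure in: shifts go in shares of 50 mm and turns go in shares of 2 pi rad. I convert before sending: 39.2 mm is 0.784, 30 mm is 0.6, 0.129 rad / 6.2832 = 0.0205.

```bash
echo '{"offsets":[[0.784, -0.568, -0.16, 0, 0, 0], [0.784, -0.568, -0.16, 0, 0, 0], [0.784, -0.568, -0.16, 0, 0, 0], [0.784, -0.568, -0.16, 0, 0, 0], [0.784, -0.568, -0.16, 0, 0, 0], [0.784, -0.568, -0.16, 0, 0, 0], [0.784, -0.568, -0.16, 0, 0, 0], [0.784, -0.568, -0.16, 0, 0, 0], [0.784, -0.568, 0, 0, 0, 0], [0.784, -0.568, 0, 0, 0, 0], [0.784, -0.568, 0, 0, 0, 0], [0.784, -0.568, 0, 0, 0, 0], [0.784, -0.568, 0, 0, 0, 0], [0.784, -0.568, 0, 0, 0, 0], [0.784, -0.568, 0, 0, 0, 0], [0.784, -0.568, 0, 0, 0, 0], [0, 0, 0.6, 0, 0, 0.0205], [0, 0, 0.6, 0, 0, 0.0205], [0, 0, 0.6, 0, 0, 0.0205], [0, 0, 0.6, 0, 0, 0.0205]]}' | python3 -m inch 50 80
cat > tgt.py <<'E'
# usage: python3 tgt.py x y z  -> delta in tool axes
import sys,numpy as np
from workcell import telemetry
s=telemetry.read_state();R=np.array(s["tool_rot"]);d=np.array(list(map(float,sys.argv[1:4])))-s["ee_pos"]
print("t",s["t"],"pos",np.round(s["ee_pos"],1),"d_tool",np.round(R.T@d,1),"\n",R.round(3),np.round(s["force"],1),s["width"],s["grasp_force"])
E
python3 tgt.py 650 7 44
```

```text
t: 3.2
ee_pos: [650.0, 7.7, 174.2]
tool_rot: [[0.97, -0.241, 0.0], [-0.241, -0.97, -0.0], [0.0, -0.0, -1.0]]
force: [-0.4, -0.4, 1.2]
width: 50.0
grasp_force: 0.0
t 3.2 pos [650.    7.7 174.2] d_tool [1.000e-01 6.000e-01 1.302e+02] 
 [[ 0.97  -0.241  0.   ]
 [-0.241 -0.97  -0.   ]
 [ 0.    -0.    -1.   ]] [-0.4 -0.4  1.2] 49.961449386744924 0.0
```

In the tool's units: 35 mm is 0.7, 25 mm is 0.5.

```bash
echo '{"offsets":[[0, 0.012, 0.7, 0, 0, 0], [0, 0, 0.7, 0, 0, 0], [0, 0, 0.7, 0, 0, 0], [0, 0, 0.5, 0, 0, 0], [0, 0, 0, 0, 0, 0]]}' | python3 -m inch && echo '{"offsets":[[0, 0, 0, 0, 0, 0], [0, 0, 0, 0, 0, 0], [0, 0, 0, 0, 0, 0], [0, 0, 0, 0, 0, 0], [0, 0, 0, 0, 0, 0]]}' | python3 -m inch 10 80; python3 tgt.py 653 32 44
```

```text
t: 3.7
ee_pos: [645.4, 6.9, 40.4]
tool_rot: [[0.971, -0.237, -0.01], [-0.237, -0.972, 0.001], [-0.01, 0.002, -1.0]]
force: [-0.8, 0.2, -0.9]
width: 49.7
grasp_force: 0.0
t: 4.2
ee_pos: [651.5, 6.8, 47.4]
tool_rot: [[0.972, -0.237, 0.004], [-0.237, -0.972, -0.0], [0.004, -0.001, -1.0]]
force: [-0.4, 0.4, 5.7]
width: 22.2
grasp_force: 78.6
t 4.2 pos [651.5   6.8  47.4] d_tool [ -4.5 -24.9   3.4] 
 [[ 0.972 -0.237  0.004]
 [-0.237 -0.972 -0.   ]
 [ 0.004 -0.001 -1.   ]] [-0.4  0.4  5.7] 22.20989386535573 78.63165378570557
```

In the tool's units: 8 mm is 0.16.

```bash
echo '{"offsets":[[0, 0, 0, 0, 0, 0], [0, 0, 0, 0, 0, 0], [0, 0, 0.16, 0, 0, 0], [0, 0, 0, 0, 0, 0]]}' | python3 -m inch 50 && echo '{"offsets":[[0, 0, 0, 0, 0, 0], [0, 0, 0, 0, 0, 0], [0, 0, 0, 0, 0, 0], [0, 0, 0, 0, 0, 0], [0, 0, 0, 0, 0, 0]]}' | python3 -m inch 10 80; python3 tgt.py 653 32 44
```

```text
t: 4.6
ee_pos: [648.3, 6.7, 35.5]
tool_rot: [[0.972, -0.237, -0.003], [-0.237, -0.972, 0.0], [-0.003, 0.001, -1.0]]
force: [0.9, 0.9, -0.5]
width: 50.3
grasp_force: 0.0
t: 5.1
ee_pos: [649.5, 6.9, 37.1]
tool_rot: [[0.971, -0.237, -0.001], [-0.237, -0.971, 0.0], [-0.001, -0.0, -1.0]]
force: [-0.4, 0.9, -1.3]
width: 22.5
grasp_force: 78.2
t 5.1 pos [649.5   6.9  37.1] d_tool [ -2.6 -25.2  -6.9] 
 [[ 0.971 -0.237 -0.001]
 [-0.237 -0.971  0.   ]
 [-0.001 -0.    -1.   ]] [-0.4  0.9 -1.3] 22.533509977864 78.22968363761902
```

In the tool's units: -7.3 mm is -0.146, -7.2 mm is -0.144, -0.044 rad / 6.2832 = -0.007.

```bash
echo '{"offsets":[[-0.002, -0.1, 0, 0, 0, -0.007], [-0.002, -0.1, 0, 0, 0, -0.007], [-0.002, -0.1, 0, 0, 0, -0.007], [-0.002, -0.1, 0, 0, 0, -0.007], [-0.002, -0.1, 0, 0, 0, -0.007], [0, 0, 0, 0, 0, 0], [-0.008, 0, -0.146, 0, 0, 0], [-0.012, 0, -0.146, 0, 0, 0], [-0.02, 0, -0.144, 0, 0, 0], [-0.026, 0, -0.144, 0, 0, 0], [-0.032, 0, -0.142, 0, 0, 0], [-0.038, 0, -0.14, 0, 0, 0], [-0.042, 0, -0.14, 0, 0, 0], [-0.048, 0, -0.138, 0, 0, 0], [0, 0, 0, 0, 0, 0], [0, 0, 0, 0, 0, 0]]}' | python3 -m inch; python3 - <<'E'
from meas import *
from workcell import grab_frame
for c,b in(("top",(215,160,305,262)),("side",(225,160,310,245))):
    im=grab_frame(c); cv2.imwrite(f"pics/{c}1.png",im[:,:,::-1]); print(c,blobs(im,b,3))
t=cv2.imread("pics/top1.png");s=cv2.imread("pics/side1.png")
cv2.imwrite("pics/c.png",np.hstack([cv2.resize(x,(400,440),interpolation=cv2.INTER_CUBIC) for x in (t[155:265,210:310],s[140:250,220:320])]))
E
```

```text
t: 6.7
ee_pos: [640.8, 31.7, 95.7]
tool_rot: [[1.0, -0.019, -0.002], [-0.019, -1.0, 0.0], [-0.002, 0.0, -1.0]]
force: [-4.9, 1.0, 1.8]
width: 22.1
grasp_force: 79.1
top {'red': [(np.float64(289.7), np.float64(195.5), 22)], 'green': [], 'black': []}
side {'red': [(np.float64(281.4), np.float64(204.6), 13)], 'green': [(np.float64(277.5), np.float64(204.0), 4), (np.float64(231.8), np.float64(213.4), 17)], 'black': []}
```

View pics/c.png

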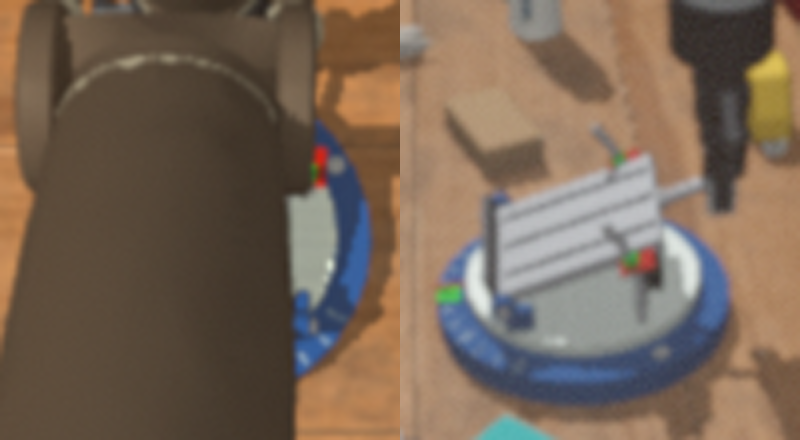

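Red fins sit at the green sleeves in the side view (crop 635,260). The arm hides the swivel mark from above, so I'm letting go and looking again from over the block.

In the tool's units: 46 mm is 0.92, -2.5 mm is -0.05, -0.137 rad / 6.2832 = -0.0218.

```bash
echo '{"offsets":[[0, 0, 0, 0, 0, 0], [0, 0, 0, 0, 0, 0], [0, 0, -0.7, 0, 0, 0], [0, 0, -0.7, 0, 0, 0], [0, 0, -0.7, 0, 0, 0], [0, 0, -0.7, 0, 0, 0], [-0.05, 0.92, 0, 0, 0, 0], [-0.05, 0.92, 0, 0, 0, 0], [-0.05, 0.92, 0, 0, 0, 0], [-0.05, 0.92, 0, 0, 0, 0], [-0.05, 0.92, 0, 0, 0, 0], [-0.05, 0.92, 0, 0, 0, 0], [0, 0, 0.28, 0, 0, -0.0218], [0, 0, 0.28, 0, 0, -0.0218], [0, 0, 0.28, 0, 0, -0.0218], [0, 0, 0.28, 0, 0, -0.0218], [0, 0, 0.28, 0, 0, -0.0218], [0, 0, 0.28, 0, 0, -0.0218], [0, 0, 0.28, 0, 0, -0.0218], [0, 0, 0.28, 0, 0, -0.0213]]}' | python3 -m inch 60; python3 tgt.py 620.5 -244.5 19; python3 - <<'E'
from meas import *
from workcell import grab_frame
for c,b in(("top",(215,160,305,262)),("side",(225,160,310,245))):
    im=grab_frame(c); cv2.imwrite(f"pics/{c}2.png",im[:,:,::-1]); print(c,blobs(im,b,3))
t=cv2.imread("pics/top2.png");s=cv2.imread("pics/side2.png")
cv2.imwrite("pics/d.png",np.hstack([cv2.resize(x,(400,440),interpolation=cv2.INTER_CUBIC) for x in (t[155:265,210:310],s[140:250,220:320])]))
E
```

```text
t: 8.8
ee_pos: [622.0, -244.4, 121.8]
tool_rot: [[0.472, 0.882, 0.001], [0.882, -0.472, -0.001], [-0.0, 0.001, -1.0]]
force: [0.5, 0.2, -0.3]
width: 60.1
grasp_force: 0.0
t 8.8 pos [ 622.  -244.4  121.8] d_tool [ -0.7  -1.4 102.8] 
 [[ 0.472  0.882  0.001]
 [ 0.882 -0.472 -0.001]
 [-0.     0.001 -1.   ]] [ 0.5  0.2 -0.3] 60.129602876538925 0.0
top {'red': [(np.float64(233.0), np.float64(192.6), 42), (np.float64(287.6), np.float64(193.5), 29), (np.float64(236.7), np.float64(198.7), 3), (np.float64(289.6), np.float64(200.2), 5)], 'green': [(np.float64(287.8), np.float64(197.0), 4), (np.float64(262.0), np.float64(252.0), 21), (np.float64(258.0), np.float64(251.5), 4)], 'black': []}
side {'red': [], 'green': [(np.float64(277.6), np.float64(204.2), 5), (np.float64(231.8), np.float64(213.2), 16)], 'black': []}
```

View pics/d.png

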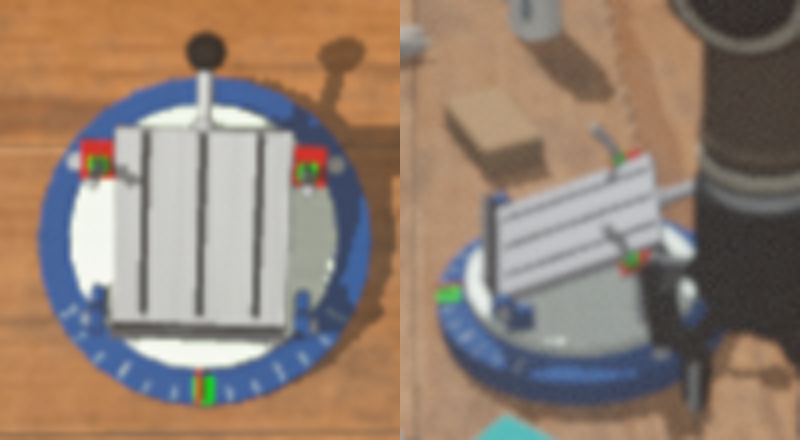

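```bash
python3 - <<'E'
from meas import *
from workcell import camera_params
C={c:camera_params(c) for c in("top","side")}
for t in(.32,.364,.40):
    m=model([540.1,34.1,-.03,t,-.021,.364]); print(t,{(c,k):proj(m[k],C[c])[0].round(1).tolist() for c in C for k in("knob","sp","sm","tmR","tpR","tpL") if (c,k) not in (("side","knob"),)})
im=cv2.imread("pics/side1.png"); im2=cv2.imread("pics/top2.png")
cv2.imwrite("pics/e.png",np.hstack([cv2.resize(im[165:215,255:305],(400,400),interpolation=cv2.INTER_CUBIC),cv2.resize(im2[210:260,235:285],(400,400),interpolation=cv2.INTER_CUBIC)]))
E
```

```text
0.32 {('top', 'knob'): [261.4, 167.4], ('top', 'sp'): [259.7, 255.1], ('top', 'sm'): [260.2, 252.1], ('top', 'tmR'): [286.9, 197.3], ('top', 'tpR'): [286.8, 197.0], ('top', 'tpL'): [234.8, 195.6], ('side', 'sp'): [229.4, 213.0], ('side', 'sm'): [232.2, 213.8], ('side', 'tmR'): [278.2, 205.4], ('side', 'tpR'): [278.7, 206.5], ('side', 'tpL'): [275.4, 181.6]}
0.364 {('top', 'knob'): [261.3, 167.7], ('top', 'sp'): [259.7, 255.1], ('top', 'sm'): [260.2, 252.1], ('top', 'tmR'): [286.9, 197.3], ('top', 'tpR'): [286.9, 197.3], ('top', 'tpL'): [234.6, 195.8], ('side', 'sp'): [229.4, 213.0], ('side', 'sm'): [232.2, 213.8], ('side', 'tmR'): [278.2, 205.4], ('side', 'tpR'): [278.2, 205.4], ('side', 'tpL'): [274.9, 180.5]}
0.4 {('top', 'knob'): [261.2, 168.0], ('top', 'sp'): [259.7, 255.1], ('top', 'sm'): [260.2, 252.1], ('top', 'tmR'): [286.9, 197.3], ('top', 'tpR'): [286.9, 197.5], ('top', 'tpL'): [234.5, 196.1], ('side', 'sp'): [229.4, 213.0], ('side', 'sm'): [232.2, 213.8], ('side', 'tmR'): [278.2, 205.4], ('side', 'tpR'): [277.7, 204.4], ('side', 'tpL'): [274.4, 179.6]}
```

View pics/e.png

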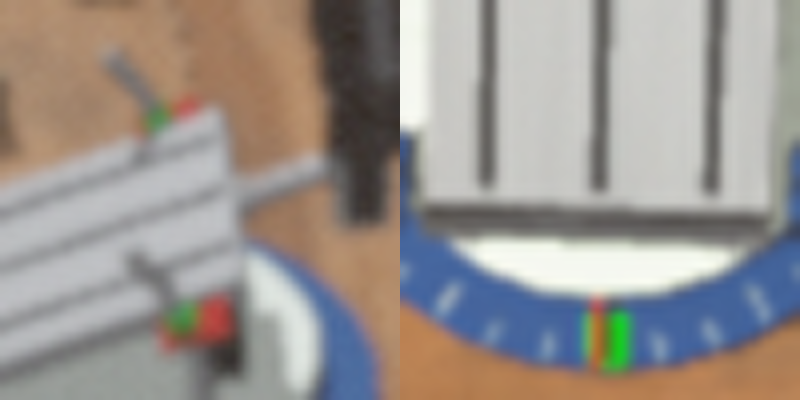

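The pointer is on the green swivel mark (about 1.5 px from its middle, roughly 0.03 rad). The tilt fin crosses the sleeve. Both are within tolerance, so I'm picking up the block.

In the tool's units: 30 mm is 0.6, -1.4 mm is -0.028.

```bash
echo '{"offsets":[[-0.014, -0.028, 0.6, 0, 0, 0], [0, 0, 0.6, 0, 0, 0], [0, 0, 0.52, 0, 0, 0], [0, 0, 0.32, 0, 0, 0], [0, 0, 0.2, 0, 0, 0], [0, 0, 0.08, 0, 0, 0], [0, 0, 0, 0, 0, 0]]}' | python3 -m inch && echo '{"offsets":[[0, 0, 0, 0, 0, 0], [0, 0, 0, 0, 0, 0], [0, 0, 0, 0, 0, 0], [0, 0, 0, 0, 0, 0], [0, 0, 0, 0, 0, 0]]}' | python3 -m inch 30 60; python3 tgt.py 620.5 -244.5 6
```

```text
t: 9.6
ee_pos: [620.4, -244.2, 6.7]
tool_rot: [[0.477, 0.879, 0.001], [0.879, -0.477, -0.0], [0.0, 0.001, -1.0]]
force: [-0.0, -0.3, -0.2]
width: 59.8
grasp_force: 0.0
t: 10.1
ee_pos: [621.3, -244.6, 8.0]
tool_rot: [[0.477, 0.879, 0.003], [0.879, -0.477, -0.001], [0.0, 0.003, -1.0]]
force: [1.1, -0.8, 6.0]
width: 43.8
grasp_force: 63.2
t 10.1 pos [ 621.3 -244.6    8. ] d_tool [-0.3 -0.8  2. ] 
 [[ 0.477  0.879  0.003]
 [ 0.879 -0.477 -0.001]
 [ 0.     0.003 -1.   ]] [ 1.1 -0.8  6. ] 43.84412886413702 63.24196100234985
```

In the tool's units: -50 mm is -1, -36.9 mm is -0.738, 0.137 rad / 6.2832 = 0.0218.

```bash
echo '{"offsets":[[0, 0, -0.5, 0, 0, 0], [0, 0, -1, 0, 0, 0], [0, 0, -1, 0, 0, 0], [0, 0, -1, 0, 0, 0], [0, 0, -1, 0, 0, 0], [0.514, -0.738, 0, 0, 0, 0], [0.514, -0.738, 0, 0, 0, 0], [0.514, -0.738, 0, 0, 0, 0], [0.514, -0.738, 0, 0, 0, 0], [0.514, -0.738, 0, 0, 0, 0], [0.514, -0.738, 0, 0, 0, 0], [0.514, -0.738, 0, 0, 0, 0], [0, 0, 0, 0, 0, 0.0218], [0, 0, 0, 0, 0, 0.0218], [0, 0, 0, 0, 0, 0.0218], [0, 0, 0, 0, 0, 0.0218], [0, 0, 0, 0, 0, 0.0218], [0, 0, 0, 0, 0, 0.0218], [0, 0, 0, 0, 0, 0.0218], [0, 0, 0, 0, 0, 0.0213]]}' | python3 -m inch && echo '{"offsets":[[0, 0, 0, 0, 0.0191, 0], [0, 0, 0, 0, 0.0191, 0], [0, 0, 0, 0, 0.0191, 0], [0, 0, 0, 0, 0, 0], [0, 0, 0, 0, 0, 0]]}' | python3 -m inch; python3 tgt.py 497.4 35.4 143.7;  python3 - <<'E'
from meas import *
from workcell import grab_frame,camera_params,spot_in
im=grab_frame("wrist"); cv2.imwrite("pics/w.png",im[:,:,::-1]); c=camera_params("wrist"); print(c)
m=model([540.1,34.1,-.03,.362,-.021,.364]); print({k:proj(v,c)[0].round(0).tolist() for k,v in m.items()})
print(blobs(im,(0,0,560,420),8))
E
```

```text
t: 12.1
ee_pos: [477.6, 37.4, 230.4]
tool_rot: [[1.0, -0.025, -0.002], [-0.025, -1.0, 0.0], [-0.002, 0.0, -1.0]]
force: [0.1, 0.3, -1.0]
width: 44.1
grasp_force: 62.3
t: 12.6
ee_pos: [477.8, 37.4, 231.0]
tool_rot: [[0.937, -0.019, 0.35], [-0.018, -1.0, -0.007], [0.35, 0.0, -0.937]]
force: [0.2, 0.5, -0.7]
width: 44.2
grasp_force: 62.5
t 12.6 pos [477.8  37.4 231. ] d_tool [-12.2   1.6  88.6] 
 [[ 0.937 -0.019  0.35 ]
 [-0.018 -1.    -0.007]
 [ 0.35   0.    -0.937]] [ 0.2  0.5 -0.7] 44.194303300473905 62.49223351478577
{'vfov': 65.15251384801839, 'cx': 278.3305543473652, 'cy': 211.1774590356818, 'rvec': array([ 2.17407053, -2.21201731,  0.06228718]), 'tvec': array([ 46.81348334, 522.02931497, 364.03038327])}
{'knob': [284.0, 65.0], 'sp': [280.0, 295.0], 'sm': [281.0, 287.0], 'tmL': [211.0, 150.0], 'tmR': [354.0, 152.0], 'tpL': [211.0, 150.0], 'tpR': [354.0, 152.0], 'fL': [226.0, 250.0], 'fR': [336.0, 251.0], 'c': [281.0, 195.0]}
{'red': [(np.float64(204.6), np.float64(138.1), 327), (np.float64(353.4), np.float64(142.2), 359), (np.float64(213.7), np.float64(156.0), 48)], 'green': [(np.float64(208.6), np.float64(146.9), 72), (np.float64(350.6), np.float64(150.3), 79)], 'black': [(np.float64(37.3), np.float64(43.1), 147), (np.float64(52.0), np.float64(53.8), 69), (np.float64(277.7), np.float64(375.7), 36196), (np.float64(335.7), np.float64(323.8), 104), (np.float64(555.4), np.float64(310.9), 19), (np.float64(545.9), np.float64(332.6), 259), (np.float64(221.0), np.float64(328.2), 65)]}
```

View pics/w.png

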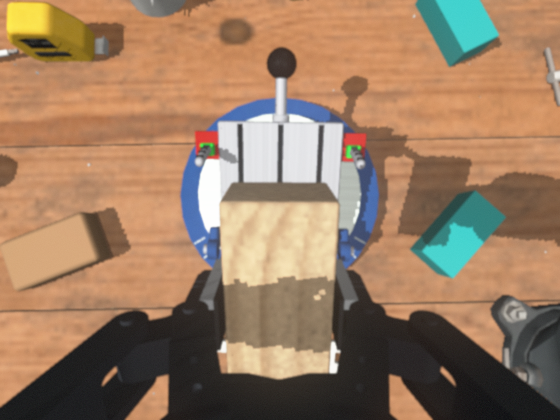

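In the tool's units: 40 mm is 0.8, 30 mm is 0.6.

```bash
echo '{"offsets":[[-0.11, 0.01, 0.8, 0, 0, 0], [-0.11, 0.01, 0.8, 0, 0, 0], [0, 0, 0.6, 0, 0, 0], [0, 0, 0.32, 0, 0, 0], [0, 0, 0.16, 0, 0, 0], [0, 0, 0.12, 0, 0, 0], [0, 0, 0.04, 0, 0, 0], [0, 0, 0, 0, 0, 0], [0, 0, 0, 0, 0, 0]]}' | python3 -m inch; python3 tgt.py 518.7 35.8 87.6;
```

```text
t: 13.55
ee_pos: [519.0, 35.6, 95.5]
tool_rot: [[0.935, -0.019, 0.354], [-0.018, -1.0, -0.007], [0.354, 0.0, -0.935]]
force: [-0.8, -0.0, -1.2]
width: 44.0
grasp_force: 62.5
t 13.55 pos [519.   35.6  95.5] d_tool [-3.1 -0.2  7.3] 
 [[ 0.935 -0.019  0.354]
 [-0.018 -1.    -0.007]
 [ 0.354  0.    -0.935]] [-0.8 -0.  -1.2] 43.97262756576859 62.507429122924805
```

In the tool's units: 2 mm is 0.04.

```bash
for i in 1; do echo '{"offsets":[[0, 0, 0.04, 0, 0, 0], [0, 0, 0.04, 0, 0, 0], [0, 0, 0, 0, 0, 0], [0, 0, 0, 0, 0, 0]]}' | python3 -m inch | grep -E 'pos|force'; echo '{"offsets":[[0, 0, 0.03, 0, 0, 0], [0, 0, 0, 0, 0, 0], [0, 0, 0, 0, 0, 0]]}' | python3 -m inch | grep -E 'pos|force'; done
```

```text
ee_pos: [519.6, 35.6, 90.8]
force: [0.1, 0.5, -1.3]
grasp_force: 62.5
ee_pos: [520.2, 35.5, 89.3]
force: [0.3, -0.0, -2.0]
grasp_force: 62.5
```

```bash
python3 - <<'E'
from meas import *
from workcell import grab_frame
s=grab_frame("side"); cv2.imwrite("pics/f.png",cv2.resize(s[150:240,225:315],(600,600),interpolation=cv2.INTER_CUBIC)[:,:,::-1])
E
```

```text
(no output)
```

View pics/f.png

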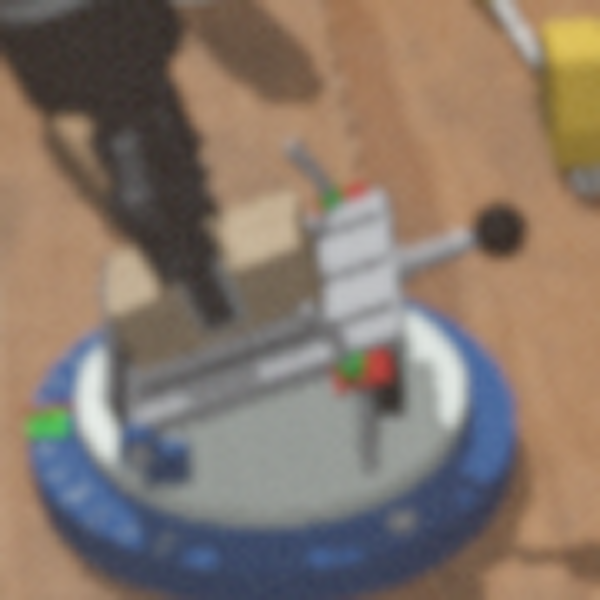

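The block hovers just over the table, parallel to it, and the fins (345,370) are still on green. Next is easing down to contact.

In the tool's units: 1.2 mm is 0.024.

```bash
for i in 1; do echo '{"offsets":[[0, 0, 0.024, 0, 0, 0], [0, 0, 0, 0, 0, 0]]}' | python3 -m inch | grep -E 'pos|^force'; echo '{"offsets":[[0, 0, 0.024, 0, 0, 0], [0, 0, 0, 0, 0, 0]]}' | python3 -m inch | grep -E 'pos|^force'; done; python3 tgt.py 518.7 35.8 87.6
```

```text
ee_pos: [520.8, 35.5, 88.5]
force: [-2.2, 0.5, 3.0]
ee_pos: [521.3, 35.6, 88.1]
force: [-5.1, 0.5, 10.6]
t 14.7 pos [521.3  35.6  88.1] d_tool [-2.6 -0.2 -0.5] 
 [[ 0.936 -0.019  0.352]
 [-0.018 -1.    -0.007]
 [ 0.352 -0.    -0.936]] [-5.1  0.5 10.6] 43.747753311763866 64.17687177658081
```

```bash
for i in 1; do echo '{"offsets":[[-0.02, 0, -0.02, 0, 0, 0], [-0.01, 0, 0, 0, 0, 0], [0, 0, 0, 0, 0, 0]]}' | python3 -m inch | grep -E 'pos|^force'; echo '{"offsets":[[-0.02, 0, 0, 0, 0, 0], [0, 0, 0, 0, 0, 0]]}' | python3 -m inch | grep -E 'pos|^force'; echo '{"offsets":[[-0.02, 0, 0, 0, 0, 0], [0, 0, 0, 0, 0, 0]]}' | python3 -m inch | grep -E 'pos|^force'; done; python3 tgt.py 518.7 35.8 87.6
```

```text
ee_pos: [519.9, 35.6, 87.9]
force: [-1.1, 0.2, 2.8]
ee_pos: [519.5, 35.6, 87.9]
force: [-0.2, 1.1, 3.9]
ee_pos: [518.1, 35.6, 87.3]
force: [-0.2, 1.2, 5.5]
t 15.4 pos [518.1  35.6  87.3] d_tool [ 0.7 -0.2 -0.1] 
 [[ 0.935 -0.019  0.354]
 [-0.018 -1.    -0.007]
 [ 0.354  0.    -0.935]] [-0.2  1.2  5.5] 43.77616683043809 63.216150999069214
```

In the tool's units: -1 mm is -0.02.

```bash
for i in 1; do echo '{"offsets":[[-0.02, 0, 0, 0, 0, 0], [0, 0, 0, 0, 0, 0]]}' | python3 -m inch | grep -E 'pos|^force'; echo '{"offsets":[[-0.014, 0, 0, 0, 0, 0], [0, 0, 0, 0, 0, 0]]}' | python3 -m inch | grep -E 'pos|^force';  done; python3 tgt.py 518.7 35.8 87.6
```

```text
ee_pos: [517.4, 35.6, 87.0]
force: [0.9, -0.6, 4.8]
ee_pos: [517.3, 35.6, 87.2]
force: [3.1, 0.4, 5.1]
t 15.8 pos [517.3  35.6  87.2] d_tool [ 1.4 -0.3  0.1] 
 [[ 0.935 -0.019  0.355]
 [-0.018 -1.    -0.007]
 [ 0.355 -0.    -0.935]] [3.1 0.4 5.1] 44.08354855191936 63.2201886177063
```

Fence contact is felt at an estimated 45 mm, which is where flush should be. Releasing and retreating.

The rows are not in the units I measure in: shifts go in shares of 50 mm and turns go in shares of 2 pi rad. I convert before sending: -45 mm is -0.9, -40 mm is -0.8.

```bash
echo '{"offsets":[[0, 0, 0, 0, 0, 0], [0, 0, 0, 0, 0, 0], [0, 0, 0, 0, 0, 0], [0, 0, -0.2, 0, 0, 0], [0, 0, -0.6, 0, 0, 0], [0, 0, -0.8, 0, 0, 0], [0, 0, -0.9, 0, 0, 0], [0, 0, -0.9, 0, 0, 0], [0, 0.9, 0, 0, 0, 0], [0, 0.9, 0, 0, 0, 0], [0, 0.9, 0, 0, 0, 0], [0, 0.9, 0, 0, 0, 0], [0, 0.9, 0, 0, 0, 0], [0, 0.9, 0, 0, 0, 0], [0, 0, 0, 0, 0, 0]]}' | python3 -m inch 62 ; python3 - <<'E'
from meas import *
from workcell import grab_frame
for c,b in(("top",(215,160,305,262)),("side",(225,160,310,245))):
    im=grab_frame(c); cv2.imwrite(f"pics/{c}3.png",im[:,:,::-1]); print(c,blobs(im,b,3))
t=cv2.imread("pics/top3.png");s=cv2.imread("pics/side3.png")
cv2.imwrite("pics/g.png",np.hstack([cv2.resize(x,(400,440),interpolation=cv2.INTER_CUBIC) for x in (t[155:265,210:310],s[140:250,220:320])]))
E
```

```text
t: 17.3
ee_pos: [450.5, -238.4, 246.4]
tool_rot: [[0.935, -0.026, 0.353], [-0.023, -1.0, -0.012], [0.354, 0.003, -0.935]]
force: [0.1, 0.6, 0.4]
width: 61.9
grasp_force: 0.0
top {'red': [(np.float64(232.9), np.float64(192.6), 41), (np.float64(287.6), np.float64(193.4), 28), (np.float64(289.8), np.float64(200.0), 4)], 'green': [(np.float64(262.0), np.float64(252.2), 20), (np.float64(258.0), np.float64(251.5), 4)], 'black': []}
side {'red': [(np.float64(281.4), np.float64(204.6), 13)], 'green': [(np.float64(277.6), np.float64(204.2), 5)], 'black': []}
```

View pics/g.png

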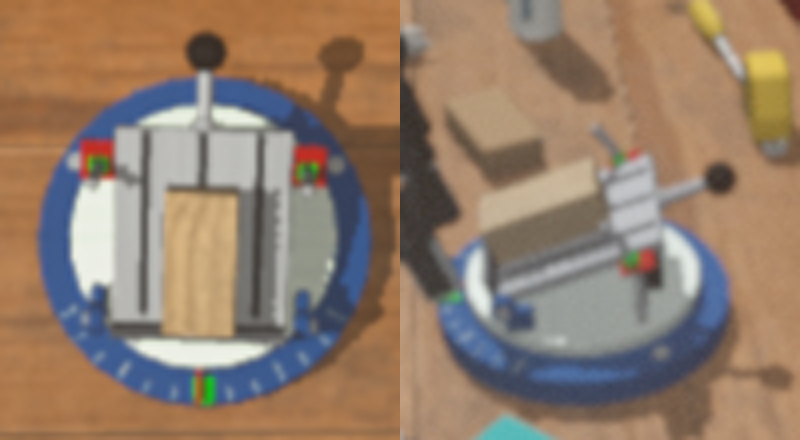

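```bash
python3 - <<'E'
from meas import *
from workcell import camera_params
C={c:camera_params(c) for c in("top","side")}
im=cv2.imread("pics/side3.png").astype(int)[165:200,285:312]; m=im.max(2)<70; ys,xs=np.nonzero(m); print("knob side",xs.mean()+285,ys.mean()+165,m.sum())
im=cv2.imread("pics/top3.png").astype(int)[158:176,250:272]; m=im.max(2)<70; ys,xs=np.nonzero(m); k=(xs.mean()+250,ys.mean()+158);print("knob top",k,m.sum())
for t in(.3,.33,.364,.40): print(t,[proj(model([540.1,34.1,-.03,t,-.021,.364])["knob"],C[c])[0].round(1) for c in C])
E
```

```text
knob side 299.6190476190476 184.23809523809524 21
knob top (np.float64(261.15384615384613), np.float64(167.6346153846154)) 52
0.3 [array([261.5, 167.4]), array([300.7, 186.7])]
0.33 [array([261.4, 167.5]), array([300.2, 185.3])]
0.364 [array([261.3, 167.7]), array([299.6, 183.8])]
0.4 [array([261.2, 168. ]), array([298.8, 182.1])]
```

The knob position gives a tilt of about 0.36 against the mark's 0.364. Swivel is about -0.03 against -0.02, and the block lies flat, centred and against the fence.

```bash
python3 -c "
from workcell import r
print(r.job_done())"
```

```text
the job is handed in; nothing more can be done
None
```

The table is swivelled and tilted to its marks, and the wood block is released flat, about midway across and flush on the fence. I handed the job in at about 17.5 s, but no verdict came back.

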